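Stir the clay pebbles in the bowl with the tamper

ROBOT

A 6-joint arm with a two-finger parallel gripper is mounted at the origin on the work surface. World frame = base frame: x ahead of the robot, y to its left, z up, the work surface at z = 0. Lengths are in m, angles in degrees, forces in N, time in s.
With the tool pointing down it reaches from about 0.35 to 0.875 m from the base axis. Payload 4.2 kg.
Tool frame: the origin (TCP) lies midway between the tips of the shut fingers; the grasp point (between the pads) lies 19 mm behind it; z points along the fingers, y is the line along which they close (so a half turn about z gives the same grasp; the last joint's range is limited). The gripper opens to 87 mm and grips with 3 to 60 N. Pads are 19 mm wide; open, the fingers measure 117 mm over their backs; the gripper's body (75 mm by 190 mm) begins 51 mm behind the grasp point.
Start: joints at [-60.986, 22.042, 0.453, 0, -68.411, -14.817], TCP at [0.153, -0.606, 0.186] pointing down, gripper open.
Joint ranges: [-179.83, 179.83], [-69.29, 118.12], [-61.27, 80.66], [-181.25, 117.63], [-171.15, -9.14], [-177.46, 177.46]. Speed limits (degrees/s): [159.86, 159.86, 180, 180, 180, 180].

INTERFACE

Orientations are given as [roll, pitch, yaw] about the fixed x, y, z axes, in that order (R = Rz(yaw) Ry(pitch) Rx(roll)).
In Python, from workcell import env gives the robot as it stands. The module is installed in compiled form; this text tells all that it offers. Calls block until the motion is done:
- env.goto(position, orientation): joint-space move of the TCP to a pose.
- env.move_straight(position, rotation=None, rate=0.15, force_limit=None): straight line of the TCP; rotation=None keeps the orientation; rate is the mean speed in m/s. With force_limit (N) it stops when the force on the tool has changed by that much, and returns True; else False.
- env.set_joints(angles): joint-space move.
- env.gripper_to(opening, grasp_force=None): opening from 0.0 (shut) to 1.0 (fully open); grasp_force is the grip in N (None keeps the last); returns when the fingers have stopped.
- env.dwell(seconds).
- env.inverse_kinematics(position, orientation): joint angles nearest the present ones, or None.
- env.read_state(): the state.
- env.grab_frame(name): name is "scene" or "top"; returns a dict with "image" (384x512x3 uint8, blue, green, red), "fx", "fy", "cx", "cy" (pixels), "position" and "orientation" of the camera in the world. Camera axes: x right, y up, looking along -z (the intrinsics and any distortion apply to the point x, -y, -z); pixel columns grow to the right and rows downward; lengths in m; the calibration is good to about 2 mm. A picture is of the moment at which its call begins. There is no depth.
A pose or a line that the arm cannot do raises env.Unreachable and nothing moves.
- env.close_job(): hands the job in; it is judged then, once.
Trained networks look in a picture, given as the dict that the camera call returned (one of the last four; its "shot" number tells which), for a name from the list of things; names that differ only in an ending like _2 or _b are one class to them, and where a whole thing is asked for, a point or a joint stands for the part that bears it (a point fixed in the world has none). Each returns a list of dicts, best first, with "score" (0 to 1); they miss things now and then, are a little off and sometimes report something else, mostly with a low value. They report only what shows in the picture. A call takes as long as a camera call.
- env.search_frame(picture, thing): "xyz" ([x, y, z] in m, in world coordinates, good to about 4 mm: the middle of the surface that is visible of it).
- env.trace(picture, thing): "mask" (384x512 bool, what is visible of it).
The state is a dict: "clock": time; "joint_positions": joint angles; "qvel": joint speeds; "joint_torque": joint torques, N m; "position": TCP position; "tool_rot": TCP orientation; "force": force on the tool from outside, world axes, zero at the start; "wrist_torque": the same for the moment, N m; "opening": opening from 0.0 (shut) to 1.0 (fully open); "finger_force": force on a finger pad.
Only numpy, scipy, OpenCV 4.12 (cv2) and the standard library are available. Lean on these libraries where they do the work, as an engineer would, in place of code of your own. Each camera call takes 0.05 s, during which the arm holds its last target. There are 200 camera calls.

TASK

Take the wooden tamper by its handle and stir the clay pebbles in the white bowl: foot down among them close to the bowl's floor, start at the side farthest from the robot, midway between centre and wall, and go two full turns clockwise seen from above, so that most of the pebbles end up in new places. Then stand the tamper upright on the square dark slate slab with its foot wholly on it, and let go. Keep all the pebbles in the bowl, do not shove or tip the bowl, and leave the other things on the bench where they are.

Things in the scene. Friction and masses are not known exactly. Their poses are not given: they have to be found in the camera images.
- bowl: round white stoneware bowl standing on the bench, 1.8 kg, loose, holding six pebbles. Outside diameter 164 mm at the foot, 200 mm at the rim; 60 mm high; wall 6 mm; inner floor flat, 152 mm across, 12 mm above the underside. Origin: centre of the underside. Its axes stay parallel to the world's: x away from the robot, y to the robot's left, z up
- tamper: turned wooden tamper (a pestle-like rod), 150 mm tall, 0.16 kg, standing upright on its foot on the bench. Foot: disc 34 mm across, 18 mm high; above it a 20 mm shaft; handle 28 mm across from 96 to 146 mm height. Origin: centre of the foot's underside, z up along the rod. Grip the handle from above, about 118 mm above the origin
- slate: dark square slab, 110 x 110 x 12 mm, lying flat, does not move. Origin: centre of the underside (its top is 12 mm above); x and y along its sides
- saucer: round terracotta saucer, 120 mm across, 20 mm high, does not move; not used. Origin: centre of the underside
- pebble0: one of six brown clay pebbles lying in a single layer on the bowl's floor, 34 x 24 x 24 mm, 18 g. Origin: its centre
- pebble1: one of six brown clay pebbles lying in a single layer on the bowl's floor, 34 x 24 x 24 mm, 18 g. Origin: its centre
- pebble2: one of six brown clay pebbles lying in a single layer on the bowl's floor, 34 x 24 x 24 mm, 18 g. Origin: its centre
- pebble3: one of six brown clay pebbles lying in a single layer on the bowl's floor, 34 x 24 x 24 mm, 18 g. Origin: its centre
- pebble4: one of six brown clay pebbles lying in a single layer on the bowl's floor, 34 x 24 x 24 mm, 18 g. Origin: its centre
- pebble5: one of six brown clay pebbles lying in a single layer on the bowl's floor, 34 x 24 x 24 mm, 18 g. Origin: its centre
- flowerpot: empty red plastic flowerpot, 96 mm across, 85 mm high, bystander. Origin: centre of the underside
- sprayer: green hand sprayer with lever trigger, 95 mm across, 220 mm high, bystander. Origin: centre of the underside
- scoop: stainless soil scoop lying flat, 260 mm long, 61 mm wide, 34 mm high, bystander. Origin: underside, where the blade (+x) meets the handle (-x)
- fork: hand fork with wooden handle lying flat, 275 mm long, 70 mm wide, 28 mm high, bystander. Origin: underside, near the root of the tines (+x)
- clamp: spring clip clamp lying on its side, 130 mm long, 65 mm wide, 28 mm high, bystander. Origin: underside of the hinge; jaws to +x

How it is judged (in metres and radians):
On the way, in this order (a step that is already met when the one before it is completed fails the run):
1. turn 1: the tamper's foot, down among the pebbles, passes the far side of the bowl (x of tamper in the frame of bowl between 0.015 and 0.07 m and y of tamper in the frame of bowl between -0.015 and 0.015 m and z of tamper in the frame of bowl below 0.034 m), for 0.04 s.
2. turn 1: the tamper's foot, down among the pebbles, passes the right (-y) side of the bowl (y of tamper in the frame of bowl between -0.07 and -0.015 m and x of tamper in the frame of bowl between -0.015 and 0.015 m and z of tamper in the frame of bowl below 0.034 m), for 0.04 s.
3. turn 1: the tamper's foot, down among the pebbles, passes the near side of the bowl (x of tamper in the frame of bowl between -0.07 and -0.015 m and y of tamper in the frame of bowl between -0.015 and 0.015 m and z of tamper in the frame of bowl below 0.034 m), for 0.04 s.
4. turn 1: the tamper's foot, down among the pebbles, passes the left (+y) side of the bowl (y of tamper in the frame of bowl between 0.015 and 0.07 m and x of tamper in the frame of bowl between -0.015 and 0.015 m and z of tamper in the frame of bowl below 0.034 m), for 0.04 s.
5. turn 2: the tamper's foot, down among the pebbles, passes the far side of the bowl (all of step 1), for 0.04 s.
6. turn 2: the tamper's foot, down among the pebbles, passes the right (-y) side of the bowl (all of step 2), for 0.04 s.
7. turn 2: the tamper's foot, down among the pebbles, passes the near side of the bowl (all of step 3), for 0.04 s.
8. turn 2: the tamper's foot, down among the pebbles, passes the left (+y) side of the bowl (all of step 4), for 0.04 s.
At the end, for the whole second after the job is handed in: the tamper stands upright (within 0.12 rad) and at rest on the square slab, its axis within 38 mm of the slab's centre along each side; all six pebbles are in the bowl and at least four of them lie more than 15 mm from where they started (angle between tamper's own z axis and vertical below 0.12 rad and linear speed of tamper below 0.02 m/s and x of tamper in the frame of slate between -0.038 and 0.038 m and y of tamper in the frame of slate between -0.038 and 0.038 m and z of tamper in the frame of slate between 0.008 and 0.016 m and horizontal distance between each of pebble0, pebble1, pebble2, pebble3, pebble4, pebble5 and bowl below 0.08 m and z of each of pebble0, pebble1, pebble2, pebble3, pebble4, pebble5 in the frame of bowl below 0.06 m and (distance of each of pebble0, pebble1, pebble2, pebble3 from where it was at the start of the episode above 0.015 m or distance of each of pebble0, pebble1, pebble2, pebble4 from where it was at the start of the episode above 0.015 m or distance of each of pebble0, pebble1, pebble2, pebble5 from where it was at the start of the episode above 0.015 m or distance of each of pebble0, pebble1, pebble3, pebble4 from where it was at the start of the episode above 0.015 m or distance of each of pebble0, pebble1, pebble3, pebble5 from where it was at the start of the episode above 0.015 m or distance of each of pebble0, pebble1, pebble4, pebble5 from where it was at the start of the episode above 0.015 m or distance of each of pebble0, pebble2, pebble3, pebble4 from where it was at the start of the episode above 0.015 m or distance of each of pebble0, pebble2, pebble3, pebble5 from where it was at the start of the episode above 0.015 m or distance of each of pebble0, pebble2, pebble4, pebble5 from where it was at the start of the episode above 0.015 m or distance of each of pebble0, pebble3, pebble4, pebble5 from where it was at the start of the episode above 0.015 m or distance of each of pebble1, pebble2, pebble3, pebble4 from where it was at the start of the episode above 0.015 m or distance of each of pebble1, pebble2, pebble3, pebble5 from where it was at the start of the episode above 0.015 m or distance of each of pebble1, pebble2, pebble4, pebble5 from where it was at the start of the episode above 0.015 m or distance of each of pebble1, pebble3, pebble4, pebble5 from where it was at the start of the episode above 0.015 m or distance of each of pebble2, pebble3, pebble4, pebble5 from where it was at the start of the episode above 0.015 m)); the robot touches nothing.
It fails at once if the bowl is shoved more than 25 mm or tipped more than 0.15 rad (distance of bowl from where it was at the start of the episode above 0.025 m or angle between bowl's own z axis and vertical above 0.15 rad).
It fails at once if a bystander is moved more than 20 mm (distance of any of flowerpot, sprayer, scoop, fork, clamp from where it was at the start of the episode above 0.02 m).
It also fails if it takes over 72 s, if anything falls off the work surface, if the arm or the gripper's body presses on something with over 40 N, if the wrist force passes 120 N, or if a joint passes its speed limit or range.

## Working session

There is one attempt and no reset: what is moved stays moved. The work goes in short steps, each a Python script; the robot and the scene stay as the last script left them, time stands still between calls to the robot, and variables do not carry over. Pictures are saved under pics/ and viewed, at most 10 in all, crops included, and the job is handed in when it is done.

```bash
mkdir -p pics
python3 - <<'E'
from workcell import env
import cv2,numpy as np
for n in ["top","scene"]:
    f=env.grab_frame(n); cv2.imwrite(f"pics/{n}0.png",f["image"])
    print(n,{k:v for k,v in f.items() if k!="image"})
    for t in ["bowl","tamper","slate","saucer","flowerpot","sprayer","scoop","fork","clamp","pebble0"]:
        r=env.search_frame(f,t)
        print(t,[(np.round(x["xyz"],3).tolist(),round(x["score"],2)) for x in r[:7]])
    for t in ["bowl","tamper","slate"]:
        m=env.trace(f,t)
        if m:
            k=m[0]["mask"]; v,u=np.nonzero(k); print(t,m[0]["score"],u.min(),u.max(),v.min(),v.max(),u.mean(),v.mean())
s=env.read_state();print(s)
E
```

```text
top {'fx': 370.2042132716577, 'fy': 370.2042132716577, 'cx': 256.35745788194896, 'cy': 189.49124777531384, 'position': array([0.44668497, 0.04554221, 0.97367425]), 'orientation': array([  8.34269884,   1.19109761, -89.32913383]), 'shot': 1}
bowl [([0.547, -0.036, 0.015], 0.64)]
tamper [([0.487, 0.287, 0.12], 0.59)]
slate [([0.484, -0.297, 0.011], 0.6)]
saucer [([0.652, 0.224, 0.01], 0.68)]
flowerpot []
sprayer [([0.605, 0.395, 0.138], 0.6)]
scoop [([0.405, 0.413, 0.013], 0.96), ([0.496, -0.032, 0.034], 0.26)]
fork [([0.766, -0.132, 0.018], 0.94), ([0.406, 0.412, 0.009], 0.74), ([0.518, -0.074, 0.038], 0.32)]
clamp [([0.401, 0.051, 0.025], 0.69)]
pebble0 [([0.517, -0.071, 0.034], 0.47), ([0.496, -0.034, 0.033], 0.45)]
bowl 0.74 256 336 166 245 296.31592803861344 205.2966213251426
tamper 0.75 147 174 217 232 160.58520900321543 224.60450160771705
slate 0.83 376 423 207 253 399.3397502601457 229.99375650364203
scene {'fx': 457.41354804869553, 'fy': 457.41354804869553, 'cx': 253.16192691769174, 'cy': 186.17568753174828, 'position': array([1.18201398, 0.81166645, 1.11693109]), 'orientation
[... 765 characters left out ...]
2857142
{'clock': 1.4, 'joint_positions': array([-6.09850720e+01,  2.20429361e+01,  4.50721881e-01, -8.03869351e-04,
       -6.84116077e+01, -1.48170929e+01]), 'qvel': array([-0.02536161,  0.04709225,  0.0305553 , -0.07670498, -0.10322339,
       -0.03099621]), 'joint_torque': array([ 3.80238735e-04, -3.90468156e+01,  1.87615371e+01,  4.22437862e+00,
        1.53973117e-02, -3.29363775e-05]), 'position': array([ 0.15331215, -0.60586241,  0.18572171]), 'tool_rot': array([ 1.79996114e+02, -2.54792939e-04, -1.65802461e+02]), 'force': array([-0.39596371, -0.21553333,  0.34908515]), 'wrist_torque': array([ 0.00883169, -0.00322429, -0.00368017]), 'finger_force': 0.0, 'opening': 1.0005202790240022}
```

```bash
cat > h.py <<'E'
from workcell import env
import cv2,numpy as np
from scipy.spatial.transform import Rotation as R
from scipy.optimize import minimize
def proj(f,P):
    q=(np.atleast_2d(P)-f["position"])@R.from_euler("xyz",f["orientation"],degrees=True).as_matrix()
    return np.c_[f["cx"]+f["fx"]*q[:,0]/-q[:,2], f["cy"]+f["fy"]*q[:,1]/q[:,2]]
A=np.linspace(0,2*np.pi,40)
def disc(r,z): return np.c_[r*np.cos(A),r*np.sin(A),0*A+z]
TAMPER=[(disc(.017,0),disc(.017,.018)),(disc(.01,.018),disc(.01,.096)),(disc(.014,.096),disc(.014,.146)),(disc(.01,.146),disc(.01,.15))]
BOWL=[(disc(.082,0),disc(.1,.06))]
S=.055*np.array([[1,1],[1,-1],[-1,-1],[-1,1]]);SLATE=[(np.c_[S,0*S[:,0]],np.c_[S,0*S[:,0]+.012])]
def sil(f,M,p):
    im=np.zeros((384,512),np.uint8); yaw=p[2] if len(p)>2 else 0
    for a,b in M:
        P=R.from_euler("z",yaw).apply(np.r_[a,b])+[p[0],p[1],0]
        h=cv2.convexHull((proj(f,P)*16).astype(np.int32)).reshape(-1,1,2)
        cv2.fillPoly(im,[h],255,cv2.LINE_AA,4)
    return im/255.
def fit(views,M,p0):
    def c(p): return sum(np.abs(sil(f,M,p)-m).sum()/m.sum() for f,m in views)
    s=np.vstack([p0]+[np.array(p0)+d for d in np.diag([.012,.012,.3][:len(p0)])])
    r=minimize(c,p0,method="Nelder-Mead",options=dict(initial_simplex=s,xatol=1e-4,fatol=1e-4))
    return r.x,r.fun
E
python3 - <<'E'
from h import *
fs=[env.grab_frame(n) for n in("top","scene")]
for n,M,p in[("bowl",BOWL,[.545,-.04]),("tamper",TAMPER,[.49,.295]),("slate",SLATE,[.488,-.297,0])]:
    v=[(f,env.trace(f,n)[0]["mask"]) for f in fs]
    print(n,fit(v,M,p),[fit([x],M,p) for x in v])
E
```

```text
bowl (array([ 0.54085986, -0.0320847 ]), np.float64(0.45982497581366344)) [(array([ 0.54124855, -0.03173036]), np.float64(0.18179919912247083)), (array([ 0.54104254, -0.03174011]), np.float64(0.2775952719797597))]
tamper (array([0.48941864, 0.29915091]), np.float64(0.9088231702937585)) [(array([0.48949576, 0.29645034]), np.float64(0.3230112044817927)), (array([0.4918641 , 0.30190691]), np.float64(0.5685412626589097))]
slate (array([ 0.48775709, -0.30337287, -0.0500574 ]), np.float64(0.26005192271837013)) [(array([ 0.48864558, -0.30343324, -0.08268719]), np.float64(0.12046684303927013)), (array([ 0.48933942, -0.30110102, -0.16333396]), np.float64(0.11851373778351465))]
```

View pics/top0.png

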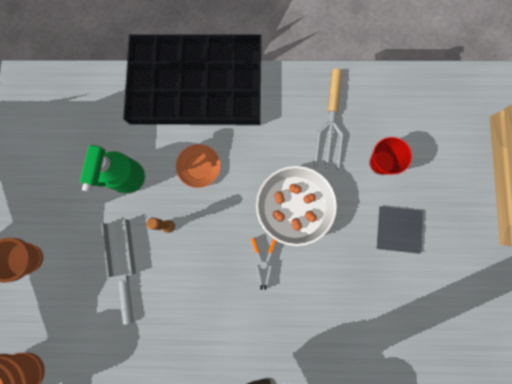

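View pics/scene0.png

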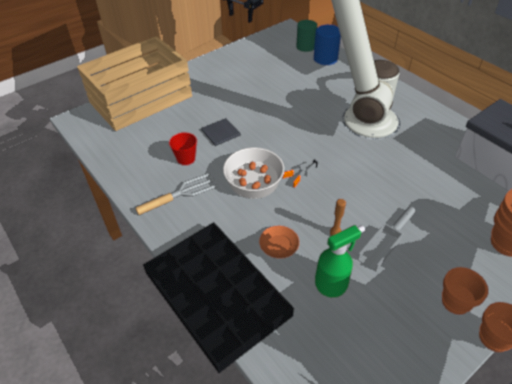

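Run:
```python
from h import *
f=env.grab_frame("top"); print(proj(f,[[.4895,.299,.148],[.4895,.299,0]]))
o=[180,0,45]; x,y=.4895,.2985
env.goto([x,y,.28],o)
env.move_straight([x,y,.099],rate=.15)
env.gripper_to(0.0,50)
s=env.read_state();print(s["clock"],s["opening"]*87,s["finger_force"],s["position"],s["joint_positions"])
env.move_straight([x,y,.2],rate=.15)
s=env.read_state();print(s["force"],s["opening"]*87)
fs=[env.grab_frame(n) for n in("top","scene")]
a=fs[0]["image"][120:320,60:260];b=fs[1]["image"][80:280,250:450]
cv2.imwrite("pics/grip.png",cv2.resize(np.hstack([a,b]),None,fx=2,fy=2))
for f in fs: print(proj(f,[[x,y,.101],[x,y,.24]]))
```

```text
[[151.04195888 223.10777217]
 [168.02373216 226.21180977]]
7.6167 26.449507847320344 50.00020092353225 [0.48944005 0.29851812 0.09896953] [ 4.75617109e+01  2.14551544e+01 -1.39062914e+01 -6.09184756e-03
 -5.46420128e+01  8.74414659e+01]
[ 1.98763311e-02 -1.35212266e-03 -2.43513945e+00] 25.844476732982148
[[157.26072139 224.20830979]
 [137.33709483 220.55979905]]
[[338.90114889 212.53875387]
 [345.29510472 179.00718158]]
```

View pics/grip.png

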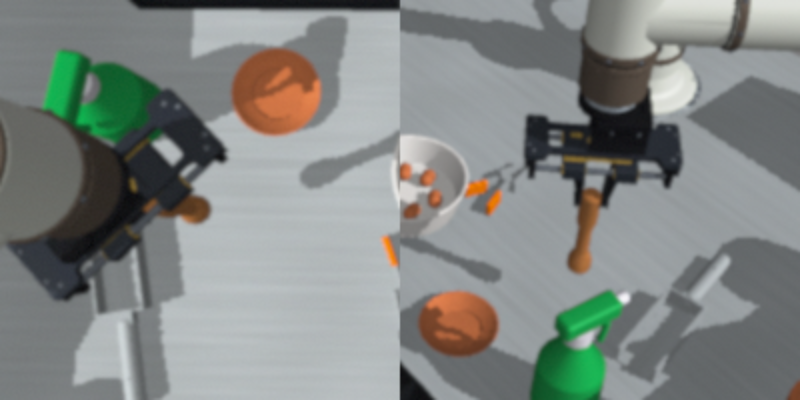

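Run:
```python
from h import *
c=np.array([.541,-.032]); o=[180,0,0]
env.goto([*c,.26],o)
f=env.grab_frame("top"); cv2.imwrite("pics/pre.png",f["image"])
print(env.move_straight([*c,.1155],rate=.08,force_limit=8))
s=env.read_state();print(s["clock"],s["position"],s["force"])
f=env.grab_frame("scene"); print(proj(f,[[*c,.0165],[*c,.06]]))
cv2.imwrite("pics/in.png",cv2.resize(f["image"][100:250,170:340],None,fx=4,fy=4))
```

```text
False
11.8333 [ 0.54135574 -0.03194603  0.11595927] [-0.17237992  0.24581621 -1.98209423]
[[253.76948269 176.46941426]
 [253.5623329  167.2401429 ]]
```

View pics/in.png

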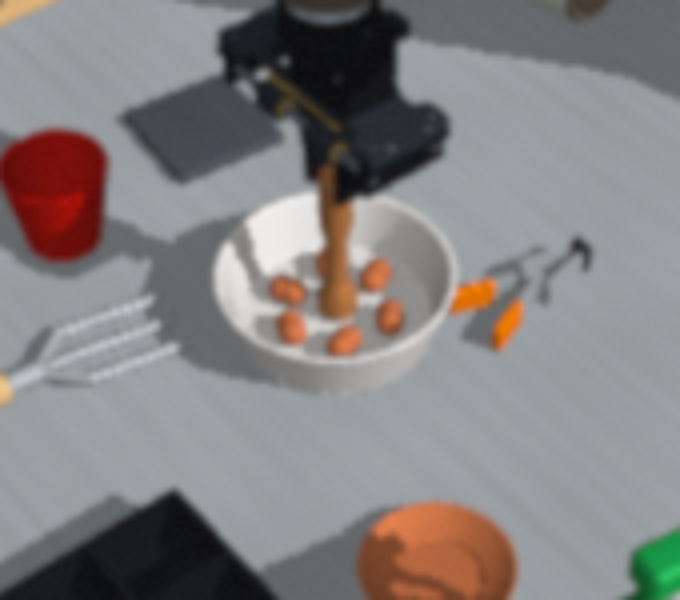

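Run:
```python
from h import *
c=np.array([.541,-.032]); r0=.036; z=.1155
def go(r,a): 
    env.move_straight([c[0]+r*np.cos(a),c[1]+r*np.sin(a),z],rate=.06)
    s=env.read_state(); return np.abs(s["force"][:2]).max(),s["force"][2]
F=[]
for k in range(1,5): F.append(go(r0*k/4,np.radians(120-30*k)))
t0=env.read_state()["clock"]
for k in range(1,26):
    F.append(go(r0,np.radians(-30*k)))
    if F[-1][0]>20: print("STOP",k); break
s=env.read_state();print(np.round(F,1).tolist(),t0,s["clock"],s["position"],s["opening"]*87)
f=env.grab_frame("scene")
cv2.imwrite("pics/after.png",cv2.resize(f["image"][100:250,170:340],None,fx=4,fy=4))
p=s["position"]; print((proj(f,[[p[0],p[1],z-.099],[p[0],p[1],.12]])-[170,100])*4)
```

```text
[[0.4, -1.9], [0.5, -2.5], [0.1, -1.7], [0.7, -2.1], [0.2, -1.9], [0.5, -2.2], [0.3, -2.3], [0.3, -1.5], [0.9, -1.4], [0.4, -1.8], [0.6, -2.2], [0.3, -2.1], [4.5, -1.8], [0.3, -1.2], [0.9, -1.5], [0.8, -2.7], [0.4, -1.9], [0.3, -1.4], [0.7, -0.9], [0.6, -1.2], [2.0, -1.5], [0.2, -2.6], [0.9, -1.9], [0.3, -1.2], [0.4, -2.9], [0.1, -0.8], [0.4, -2.9], [1.1, -1.4], [0.3, -2.0]] 13.3667 24.825 [ 0.57208837 -0.05039552  0.11557087] 26.335314704068686
[[292.10468645 310.44253011]
 [287.81283686 220.00396005]]
```

View pics/after.png

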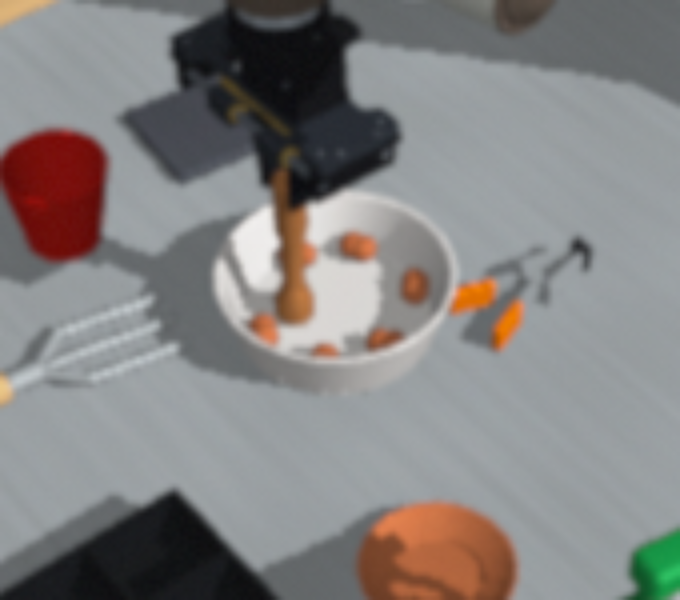

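Run:
```python
from h import *
c=[.541,-.032]
env.move_straight([*c,.1155],rate=.08)
env.move_straight([*c,.26],rate=.15)
env.goto([.4885,-.3025,.2],[180,0,-45])
f=env.grab_frame("top")
g=cv2.imread("pics/top0.png")
print(env.read_state()["clock"])
def blobs(im,dz=.024):
    hsv=cv2.cvtColor(im,cv2.COLOR_BGR2HSV)
    m=((hsv[...,0]<16)&(hsv[...,1]>110)).astype(np.uint8)
    w=np.zeros_like(m); cv2.circle(w,(296,206),36,1,-1)
    n,_,st,ce=cv2.connectedComponentsWithStats(m*w)
    return [ (round(float(ce[i][0]),1),round(float(ce[i][1]),1),int(st[i,4])) for i in range(1,n) if st[i,4]>15]
print(proj(f,[*c,.024]),proj(f,[c[0]+.01,c[1],.024]))
print("before",blobs(g));print("after",blobs(f["image"]))
h=[cv2.resize(i[160:252,250:342],(390,390),interpolation=3) for i in(g,f["image"])]
cv2.imwrite("pics/cmp.png",np.hstack(h))
```

```text
27.7333
[[294.63459974 207.04598016]] [[294.62189462 203.17511986]]
before [(294.8, 188.5, 72), (278.8, 197.2, 78), (309.1, 198.0, 69), (278.3, 215.5, 75), (310.2, 216.2, 75), (296.0, 224.0, 76)]
after [(298.9, 180.6, 74), (276.1, 188.0, 74), (270.4, 207.4, 71), (320.6, 210.4, 74), (310.6, 228.6, 81), (284.2, 231.0, 78)]
```

View pics/cmp.png

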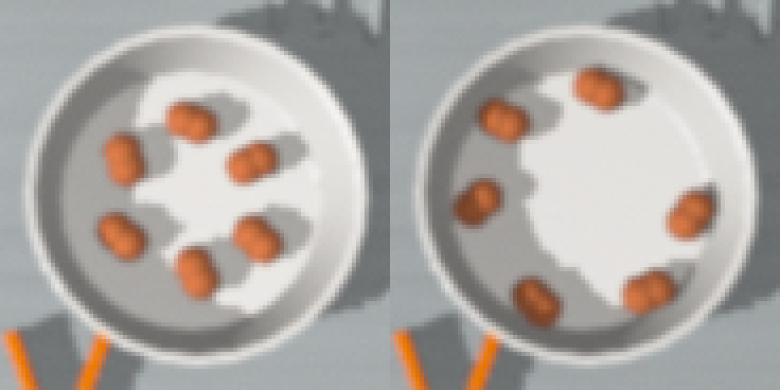

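Run:
```python
from h import *
p=[.4885,-.3025]
env.move_straight([*p,.118],rate=.12)
print(env.move_straight([*p,.107],rate=.01,force_limit=4), env.read_state()["position"])
env.dwell(.2); env.gripper_to(.6); env.dwell(.3)
env.move_straight([*p,.22],rate=.1)
env.goto([.4,-.3,.4],[180,0,-45]); env.dwell(.5)
fs=[env.grab_frame(n) for n in("top","scene")]
for f in fs: print(proj(f,[[*p,.012],[*p,.16]]))
a=fs[0]["image"][160:290,330:460];b=fs[1]["image"][60:190,170:300]
cv2.imwrite("pics/end.png",cv2.resize(np.hstack([a,b]),None,fx=3,fy=3))
print(env.read_state()["clock"])
```

```text
True [ 0.48856469 -0.3027428   0.11094018]
[[399.98824584 228.91073299]
 [424.75044364 226.20045005]]
[[219.9054854  130.10153755]
 [216.92557081  97.39189929]]
33.2333
```

View pics/end.png

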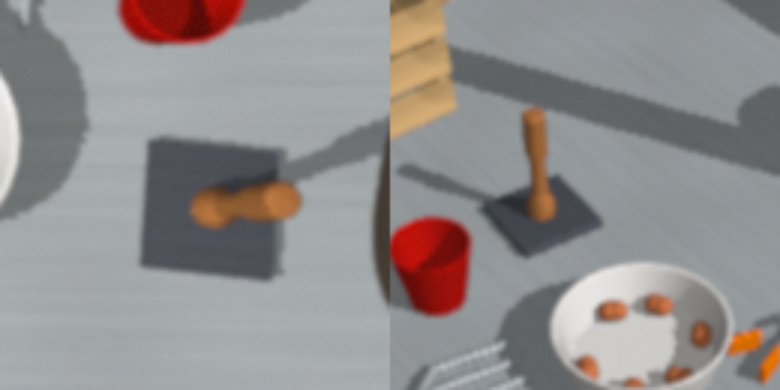

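The tamper stands upright near the slab's centre (foot at crop (212,208) in the top view, (541,207) in the scene view). The gripper is clear, so I am handing in.

```bash
python3 -c "
from workcell import env
print(env.close_job())"
```

```text
the job is handed in; nothing more can be done
None
```

The job is handed in, with no verdict returned: I stirred two clockwise turns, the last pictures show all six pebbles in the bowl, each more than 15 mm from every starting spot, and the tamper stands upright near the slate's centre.

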